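Clamp a resin cottage gently in a model holder for painting

TASK

Set the little resin cottage up in the model holder for painting: free the carriage's clamp knob, draw the carriage back to make room, and slide the cottage sideways across the board, without lifting it, until it stands centred in line with the two jaws. Then close the carriage until the cottage is square between the pads and the sprung jaw has given about 6 mm, and turn the knob tight again. The casting is brittle: touch it only on its wooden plinth and press it only lightly, never with more than 10 N, and leave the tower, the cup and the paint bottles where they are.

Things in the scene. Friction and masses are not known exactly. Their poses are not given: they have to be found in the camera images.
- holder: model holder, screwed to the table: a board 360 (x) x 300 (y) x 18 mm thick. Origin: centre of its underside, on the table. x runs along the rail let in flush down the middle, from the carriage to the sprung jaw; y across it. A fixed head (46 mm above the board, x = 125 to 169 mm) carries the sprung jaw; the carriage faces it. All are 56 mm wide (y = -28 to 28 mm); jaws 43 mm high above the board
- carriage (a joint): carriage travel in m, 0 to 0.110; grows as it is drawn back from the sprung jaw (to -x of the holder). Clear gap between the pads, sprung jaw at rest: 25 mm plus this value. Knob free: slides with about 7 N drag and stays where left. Knob tight: locked (over 25 N). A block 76 mm long, 26 mm high above the board; move it by its knob or push it
- knob (a joint): angle of the quarter-turn clamp knob on the carriage, rad, 0 to 1.57. 0: free, wing along the rail; 1.57: fully tight, wing across the rail. Tightens clockwise seen from above; the clamp lets go below 0.35 and is tight above 1.3. Takes up to 0.2 N m, stays where left. Starts tight
- knob_grip (a point): where to grip the knob: on its vertical axis, in its black wing, a bar 48 mm long, 12 thick, 26 tall; 53 mm above the board, 11 mm below the wing's top; the wing's underside is 12 mm above the carriage's top. The point's x axis lies along the wing. The axis is 55 mm behind the moving jaw's face (so at x = 10 mm minus the carriage travel in the holder). Clear for 38 mm all round the axis
- moving_jaw: the cork pad on the carriage's front, 56 mm wide, 40 mm high; its middle face point is point moving_face
- moving_face (a point): middle of the moving jaw's cork face, which looks to +x of the holder, 22 mm above the board
- jaw_spring (a joint): how far the sprung jaw has been pushed back towards the head, in m, 0 (at rest) to 0.016 (end stop). Its springs push back with 0.6 N per mm
- sprung_jaw: the cork pad of the sprung jaw, 56 mm wide, 40 mm high; its middle face point is point sprung_face
- sprung_face (a point): middle of the sprung jaw's cork face, which looks to -x of the holder, 22 mm above the board; at rest it lies at x = 90 mm of the holder
- cottage: the model to clamp: a grey resin cottage on a dark rectangular wooden plinth, 0.12 to 0.2 kg in all, loose on the board on one side of the rail, yawed up to 0.25 rad to the holder. Origin: centre of the plinth's underside. Plinth 64 mm along its x (goes between the pads), 70 mm along y, 30 mm high; chimney top at 72 mm
- house: the brittle cast resin cottage itself, fixed on the plinth: it begins on top of the plinth, 30 mm up, and stands at least 6 mm in from the plinth's edges; its origin is the cottage's origin. Not to be touched
- tower: bystander: a grey resin tower on a round dark wooden plinth 68 mm across, 75 mm high, loose on the board on the other side of the rail. Origin at the centre of its underside
- cup: bystander: a clear rinsing cup, 72 mm across the rim, 85 mm high, on the table beside the board. Origin at the centre of its underside
- dropper: bystander: a small paint dropper bottle, 27 mm across, 75 mm high, on the table beside the board. Origin at the centre of its underside
- dropper2: bystander: a second paint bottle of the same shape and size, beside the first
Not all that is in view belongs to the job. What is shaped like the cottage but red is not meant.

How it is judged (in metres and radians):
On the way, in this order (a step that is already met when the one before it is completed fails the run):
1. the clamp knob is turned free (value of joint knob below 0.35 rad), for 0.1 s.
2. the carriage is drawn back so that the cottage fits between the pads (value of joint carriage above 0.042 m), for 0.1 s.
3. the cottage stands centred in line with the jaws, between the pads (y of cottage in the frame of holder between -0.012 and 0.012 m and x of cottage in the frame of holder between -0.02 and 0.075 m), for 0.2 s.
4. the carriage is closed on the cottage, the sprung jaw given 2 to 10 mm, with the knob still free (value of joint jaw_spring between 0.002 and 0.01 m and value of joint knob below 0.5 rad and x of moving_face in the frame of cottage above -0.0335 m), for 0.2 s.
At the end, for the whole second after the job is handed in: The knob is tight (above 1.3 rad); the cottage rests still and upright on the board, held by the two pads (moving pad within 1.5 mm of the plinth, sprung pad pressing on it), square within 0.08 rad, centred across the rail within 12 mm, the sprung jaw pushed back 2 to 10 mm (value of joint knob above 1.3 rad and value of joint jaw_spring between 0.002 and 0.01 m and x of moving_face in the frame of cottage above -0.0335 m and contact force between sprung_jaw and cottage above 0.4 N and y of cottage in the frame of holder between -0.012 and 0.012 m and angle between the x axis of cottage and the x axis of holder, either way round below 0.08 rad and angle between cottage's own z axis and vertical below 0.06 rad and z of cottage in the frame of holder below 0.021 m and linear speed of cottage below 0.01 m/s); the robot touches nothing.
It fails at once if the robot presses on the cottage with more than 10 N (contact force between any of the fingers, the arm and cottage above 10 N).
It fails at once if a jaw presses on the cottage with more than 10 N (contact force between any of moving_jaw, sprung_jaw and cottage above 10 N).
It fails at once if the robot touches the brittle resin casting above the plinth (contact force between any of the fingers, the arm and house above 0.5 N).
It fails at once if the cottage is lifted off the board or tipped (z of cottage in the frame of holder above 0.028 m or angle between cottage's own z axis and vertical above 0.2 rad).
It fails at once if the tower, the cup or a paint bottle is shifted more than 15 mm or tipped (distance of any of tower, cup, dropper, dropper2 from where it was at the start of the episode above 0.015 m or angle between any of tower, cup, dropper, dropper2's own z axis and vertical above 0.2 rad).
It also fails if it takes over 69 s, if anything falls off the work surface, if the arm or the gripper's body presses on something with over 40 N, if the wrist force passes 120 N, or if a joint passes its speed limit or range.

ROBOT

A 7-joint arm with a two-finger parallel gripper is mounted at the origin on the work surface. World frame = base frame: x ahead of the robot, y to its left, z up, the work surface at z = 0. Lengths are in mm, angles in rad, forces in N, time in s.
With the tool pointing down it reaches from about 400 to 850 mm from the base axis. Payload 10.4 kg.
Tool frame: the origin (TCP) lies at the very end of the fingers, on their centre line; the grasp point (between the pads) lies 19 mm behind it (bot.pinch_z is the distance from the TCP to the grasp point, in mm); z points along the fingers, y is the line along which they close (so a half turn about z gives the same grasp; the last joint's range is limited). The gripper opens to 87 mm and grips with 3 to 60 N. Pads are 19 mm wide; open, the fingers measure 117 mm over their backs; the gripper's body (75 mm by 190 mm) begins 51 mm behind the grasp point.
Start: joints at [1.09, 0.332, -0.065, 1.46, 0.022, 1.35, -0.088], TCP at [276.259, -560.654, 222.576] pointing down, gripper open.
Joint ranges: [-2.6, 2.6], [-0.5, 2.12], [-1.47, 1.34], [0.16, 2.42], [-1.27, 4.41], [0.06, 2.06], [-2.6, 2.6]. Speed limits (rad/s): [2.22, 2.22, 2.79, 2.79, 3.14, 3.14, 3.14].

INTERFACE

Orientations are given as a unit quaternion [w, x, y, z].
In Python, from rig import bot gives the robot as it stands. The module is installed in compiled form; this text tells all that it offers.
- The arm moves only by the tool drive_tool, never from a script. Its argument "motion" is a list that holds one entry, the list of rows, each a list of 7 numbers: the opening, from 0 (shut) to 1 (fully open), then the shift along the world's x, y, z scaled (see below), then the turn, a rotation vector about the world's x, y, z scaled (see below). In form: [[[claw, x, y, z, ax, ay, az], ...]]. A call has 1 to 5 rows; each row shifts and turns the commanded pose from where the row before left it; what a row does not reach is not made up. The controller multiplies each number of a shift by 0.05 m and each number of a turn by 120 degrees. A row lasts 1/10 s, in which the tool goes at most 50 mm and 8.59 degrees, less where a joint would pass 70% of its speed; a pose out of reach is approached as far as the arm can. A call with a number of a shift or a turn outside -1 to 1 is refused whole. A call with a gripper value outside its range is refused whole. The fingers move at their own pace and stop on an object; "squeeze" is the grip in N (left out, the last holds). Time passes only in rows, so rows that do not move let the fingers close. It gives the time, the measured TCP pose, the force, the opening and the grip force at its end, in the units of the state.
- bot.get_obs(): the state, without advancing time (a new reading comes with each control period).
- bot.camera(name): name is "scene" or "top" or "wrist"; returns a dict with "img" (420x560x3 uint8, red, green, blue), "fovy" (degrees; the focal length in pixels is half the picture's height over the tangent of half this angle, whatever the lens; pixels are square), "cx", "cy" (the principal point, pixels), "pose" (4x4, takes a point from camera to world coordinates). Camera axes: x right, y down, z forward; pixel columns grow to the right and rows downward; lengths in mm; the calibration is good to about 2 mm. A picture is of the moment at which its call begins. There is no depth.
- bot.finish_job(): hands the job in; it is judged then, once.
The state is a dict: "t": time; "joints": joint angles; "joint_vel": joint speeds; "effort": joint torques, N m; "tcp_pos": TCP position; "tcp_rot": TCP orientation; "force": force on the tool from outside, world axes, zero at the start; "wrist_torque": the same for the moment, N m; "opening": opening from 0.0 (shut) to 1.0 (fully open); "grip_force": force on a finger pad.
Only numpy, scipy, OpenCV 4.12 (cv2) and the standard library are available. Lean on these libraries where they do the work, as an engineer would, in place of code of your own. Each camera call takes 0.05 s, during which the arm holds its last target. There are 200 camera calls.

## Working session

There is one attempt and no reset: what is moved stays moved. The work goes in short steps, Python scripts to look and compute and a tool call to move; the robot and the scene stay as the last step left them, time stands still between calls to the robot, and variables do not carry over. Pictures are saved under pics/ and viewed, at most 10 in all, crops included, and the job is handed in when it is done.

Besides the shell and the picture viewer there is one more tool, called by a JSON object that holds its "fn" and its "kwargs". drive_tool: Moves the arm, as the interface text tells. Shifts and turns lie within -1 to 1; 1 stands for 0.05 m of shift or 120 degrees of turn. Its arguments: {"type":"object","properties":{"motion":{"type":"array"},"squeeze":{"type":"number"}},"required":["motion"]}

```bash
mkdir -p pics
cat > h.py <<'E'
import numpy as np, cv2
from rig import bot
def shot(name,f=None):
    c=bot.camera(name)
    if f: cv2.imwrite('pics/'+f,c['img'][:,:,::-1])
    return c
def foc(c): return c['img'].shape[0]/2/np.tan(np.radians(c['fovy'])/2)
def ray(c,u,v,z):
    P=np.array(c['pose']);d=P[:3,:3]@np.array([(u-c['cx'])/foc(c),(v-c['cy'])/foc(c),1]);o=P[:3,3]
    return o+d*(z-o[2])/d[2]
def proj(c,p):
    P=np.array(c['pose']);q=P[:3,:3].T@(np.asarray(p,float)-P[:3,3]);return q[:2]/q[2]*foc(c)+[c['cx'],c['cy']]
E
python3 - <<'E'
from h import *
import pickle
for n in('scene','top'):
    c=shot(n,n+'0.png');pickle.dump(c,open(n+'0.pkl','wb'));print(n,c['fovy'],c['cx'],c['cy'],np.round(c['pose'],3).tolist())
o=bot.get_obs();print({k:np.round(v,3).tolist() for k,v in o.items()},bot.pinch_z)
E
```

```text
scene 48.90437668723472 281.3884485419062 206.7043896827636 [[0.336, 0.613, -0.715, 1277.359], [0.942, -0.225, 0.249, -237.254], [-0.008, -0.757, -0.653, 703.0], [0.0, 0.0, 0.0, 1.0]]
top 44.7923800806043 278.42598519569265 209.25854773927747 [[-0.026, -0.996, 0.086, 493.75], [-1.0, 0.025, -0.01, 11.4], [0.008, -0.086, -0.996, 1161.857], [0.0, 0.0, 0.0, 1.0]]
{'t': 0.1, 'joints': [1.09, 0.333, -0.065, 1.461, 0.022, 1.35, -0.088], 'joint_vel': [-0.001, -0.004, 0.002, -0.001, 0.001, -0.002, 0.001], 'effort': [0.001, -62.454, 0.025, -39.072, -0.061, 0.037, 0.0], 'tcp_pos': [276.089, -560.355, 221.853], 'tcp_rot': [-0.001, 0.974, 0.227, -0.0], 'force': [0.024, 0.07, -0.232], 'wrist_torque': [-0.001, -0.023, -0.045], 'grip_force': 0.0, 'opening': 0.999} 18.700000000000003
```

View pics/top0.png

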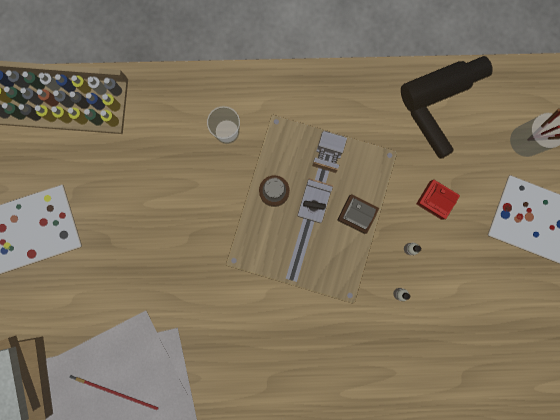

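View pics/scene0.png

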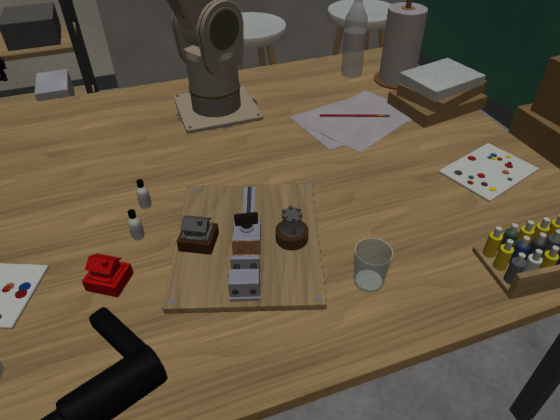

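The candidates are the grey cottage on a dark plinth, on the board at top (358,213), and a red cottage off the board at (439,199). The grey one fits the description: it's resin grey, on the board and beside the rail. I'll confirm it in a crop.

Run:
```python
from h import *
import pickle
c=pickle.load(open('top0.pkl','rb'));im=c['img'][:,:,::-1]
cv2.imwrite('pics/crop.png',cv2.resize(im[108:308,222:402],None,fx=3,fy=3,interpolation=cv2.INTER_CUBIC))
for p in [(358,213),(345,200),(376,211),(300,250),(262,191),(250,150),(380,180),(314,200),(330,145)]: print(p,im[p[1],p[0]][::-1])
```

```text
(358, 213) [86 84 79]
(345, 200) [136 121  94]
(376, 211) [69 48 33]
(300, 250) [62 63 63]
(262, 191) [71 56 44]
(250, 150) [132 116  86]
(380, 180) [127 113  87]
(314, 200) [73 69 70]
(330, 145) [131 131 138]
```

View pics/crop.png

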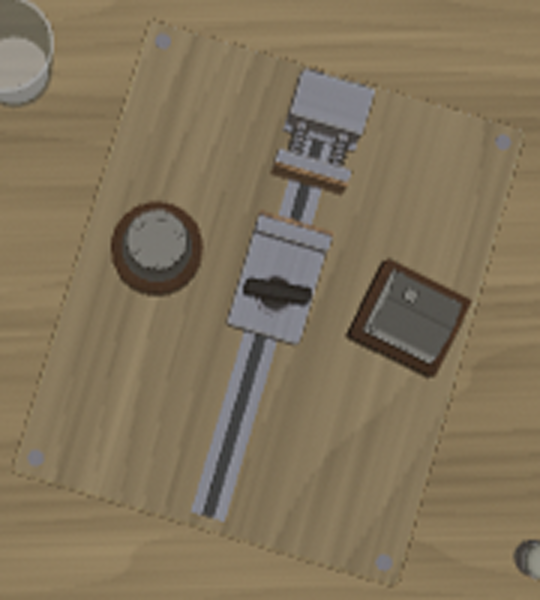

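The crop confirms the grey cottage, with its chimney, on a dark plinth right of the rail (plinth corners at crop (389,260), (470,298), (432,378), (348,338)). The knob wing lies across the rail at crop (277,292).

```bash
cat >> h.py <<'E'
def holder(c):
    cr=np.array([(150,20),(524,130),(398,587),(13,472)])/3+[222,108]-1/3
    g=cv2.cvtColor(c['img'],cv2.COLOR_RGB2GRAY)
    return cr
def quad(c,box,z,f=None):
    x0,y0,x1,y1=box;im=c['img'][y0:y1,x0:x1]
    im=cv2.resize(im,None,fx=4,fy=4,interpolation=cv2.INTER_CUBIC).astype(int)
    m=((im.max(2)<98)).astype(np.uint8)
    m=cv2.morphologyEx(m,cv2.MORPH_CLOSE,np.ones((9,9)))
    k=max(cv2.findContours(m,cv2.RETR_EXTERNAL,cv2.CHAIN_APPROX_NONE)[0],key=cv2.contourArea)
    return k,((cv2.boxPoints(cv2.minAreaRect(k))+.5)/4-.5+[x0,y0])
E
python3 - <<'E'
from h import *
import pickle
c=pickle.load(open('top0.pkl','rb'))
W=np.array([ray(c,u,v,18)[:2] for u,v in holder(c)])
print(W.round(1), [np.linalg.norm(W[i]-W[i-1]).round(1) for i in range(4)])
ctr=W.mean(0);ux=(W[0]+W[1]-W[2]-W[3]);th=np.arctan2(ux[1],ux[0]);uy=(W[0]+W[3]-W[1]-W[2]);print('ctr',ctr,th,np.arctan2(uy[1],uy[0])-np.pi/2)
S=np.array([ray(c,u/3+222-1/3,v/3+108-1/3,18)[:2] for u,v in [(163,41),(503,143),(383,563),(36,458)]]);print('screwctr',S.mean(0))
R=np.array([[np.cos(th),-np.sin(th)],[np.sin(th),np.cos(th)]])
H=lambda p:(np.asarray(p)[...,:2]-ctr)@R
k,q=quad(c,(330,185,388,245),48);print('cot',q.round(2));Q=np.array([ray(c,u,v,48)[:2] for u,v in q]);print(Q.round(1),H(Q).round(1),[np.linalg.norm(Q[i]-Q[i-1]).round(1) for i in range(4)])
ap=cv2.approxPolyDP(k,10,True)[:,0]/4-.375+[330,185];print('poly',ap.round(1).tolist(),H([ray(c,u,v,48) for u,v in ap]).round(1).tolist())
k,q=quad(c,(298,194,330,214),85)
u,v=277/3+222-.3,292/3+108-.3
print('knob',ray(c,u,v,82).round(1),H(ray(c,u,v,82)).round(1))
for n,(u,v) in dict(jawtop=(304,176),mj=(294,226),tower=(157,240),).items():
    p=ray(c,u/3+221.7,v/3+107.7,60);print(n,p.round(1),H(p).round(1))
s=pickle.load(open('scene0.pkl','rb'))
for u,v in [(186,186),(315,185),(323,303),(167,304)]: p=ray(s,u,v,18);print('scene corner',p.round(1),H(p).round(1))
for n,p in dict(dr=(412,249),dr2=(402,295)).items():print(n,ray(c,*p,40).round())
E
```

```text
[[ 810.5    9.1]
 [ 718.4 -272.8]
 [ 378.1 -163.7]
 [ 470.2  119.5]] [np.float64(357.7), np.float64(296.6), np.float64(357.4), np.float64(297.8)]
ctr [594.31603553 -76.96527095] -0.3120780031620805 -0.31495692912912654
screwctr [594.71570071 -76.93927412]
cot [[335.98 219.92]
 [349.53 192.83]
 [379.33 207.73]
 [365.78 234.83]]
[[ 562.8 -125.8]
 [ 621.8 -157.8]
 [ 587.2 -222.1]
 [ 528.5 -189.9]] [[ -15.   -56.2]
 [  50.9  -68.5]
 [  37.8 -140.3]
 [ -28.  -127.7]] [np.float64(72.7), np.float64(67.1), np.float64(73.0), np.float64(67.0)]
poly [[348.9, 194.6], [336.9, 219.6], [365.9, 233.1], [378.4, 207.9]] [[46.7, -68.2], [-13.8, -57.9], [-24.4, -126.9], [36.9, -138.4]]
knob [593.6 -76.   82. ] [-1.   0.7]
jawtop [ 680.1 -100.2   60. ] [88.7  4.2]
mj [643.5 -91.7  60. ] [51.3  1.1]
tower [635.7   8.1  60. ] [13.3 93.7]
scene corner [ 376.  -165.3   18. ] [-180.7 -151.1]
scene corner [479.6 126.8  18. ] [-171.8  158.7]
scene corner [807.    5.1  18. ] [177.2 143.4]
scene corner [ 711.5 -263.9   18. ] [ 169.  -141.9]
dr [ 495. -292.   40.]
dr2 [ 396. -265.   40.]
```

The holder's centre is at (594.4,-77) with yaw -0.313 rad. The cottage is at holder (11,-99), yawed about -0.17 rad relative to it. The knob is at world (593.6,-76), so the carriage travel is about 11 mm. I'm moving above the knob now, with the closing line along holder x.

{"fn": "drive_tool", "kwargs": {"motion": [[[0.45,0.423,0.646,0,0,0,0.0255],[0.45,0.423,0.646,0,0,0,0.0255],[0.45,0.423,0.646,0,0,0,0.0255],[0.45,0.423,0.646,0,0,0,0.0255],[0.45,0.423,0.646,0,0,0,0.0255]]]}}

```text
t: 0.6
tcp_pos: [382.5, -397.6, 222.3]
tcp_rot: [-0.0, 0.935, 0.356, -0.0]
force: [0.3, 0.2, -0.2]
opening: 0.631
grip_force: 0.0
```

{"fn": "drive_tool", "kwargs": {"motion": [[[0.45,0.423,0.646,0,0,0,0.0255],[0.45,0.423,0.646,0,0,0,0.0255],[0.45,0.423,0.646,0,0,0,0.0255],[0.45,0.423,0.646,0,0,0,0.0255],[0.45,0.423,0.646,0,0,0,0.0255]]]}}

```text
t: 1.1
tcp_pos: [488.2, -236.2, 222.4]
tcp_rot: [-0.0, 0.879, 0.477, -0.0]
force: [-0.1, -0.0, 0.9]
opening: 0.452
grip_force: 0.0
```

{"fn": "drive_tool", "kwargs": {"motion": [[[0.45,0.423,0.646,-0.2,0,0,0.0255],[0.45,0.423,0.646,-0.2,0,0,0.0255],[0.45,0.423,0.646,-0.2,0,0,0.0255],[0.45,0.423,0.646,-0.2,0,0,0.0255],[0.45,0.423,0.646,-0.2,0,0,0.0255]]]}}

```text
t: 1.6
tcp_pos: [594.0, -74.8, 171.9]
tcp_rot: [-0.0, 0.808, 0.589, -0.0]
force: [0.8, -1.0, -0.4]
opening: 0.448
grip_force: 0.0
```

{"fn": "drive_tool", "kwargs": {"motion": [[[0.45,0,0,0,0,0,0],[0.45,0,0,0,0,0,0]]]}}

```text
t: 1.8
tcp_pos: [593.3, -75.2, 171.8]
tcp_rot: [-0.001, 0.808, 0.589, -0.0]
force: [-0.2, -0.8, 0.3]
opening: 0.445
grip_force: 0.0
```

Run:
```python
from h import *
import pickle
c=shot('wrist','w1.png');pickle.dump(c,open('w1.pkl','wb'))
print(c['fovy'],np.round(c['pose'],3).tolist(),proj(c,(593.6,-76,82)))
o=bot.get_obs();print(o['t'],o['tcp_pos'],o['tcp_rot'],o['joints'])
```

```text
68.36041544220639 [[0.952, -0.292, -0.087, 617.61], [-0.305, -0.915, -0.265, -1.067], [-0.002, 0.278, -0.96, 333.21], [0.0, 0.0, 0.0, 1.0]] [280.81452249 218.85899816]
1.85 [593.19134264 -76.74368559 172.2070866 ] [-1.12163906e-04  8.08544898e-01  5.88434321e-01 -4.29087719e-04] [ 0.45924235  0.35024349 -0.50496958  1.58042548  0.17573296  1.25715442
 -0.38708036]
```

View pics/w1.png

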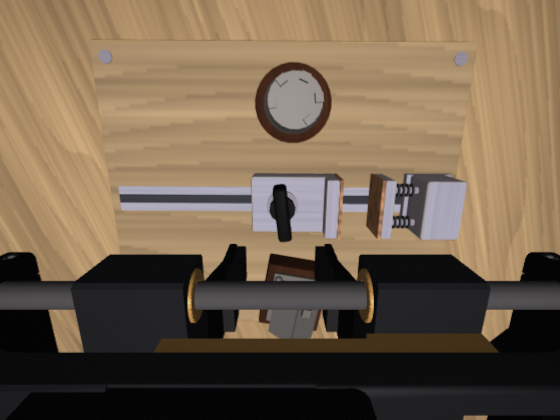

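The wrist view shows the wing from (280,187) to (285,238), turned about 0.1 rad CCW from square. The moving jaw pad is at column 340 and the sprung pad at column 372. I'll get the knob axis from this view too.

```bash
cat >> h.py <<'E'
CTR=np.array([594.4,-77.]);TH=-.313
RM=np.array([[np.cos(TH),-np.sin(TH)],[np.sin(TH),np.cos(TH)]])
def H(p): return (np.asarray(p)[...,:2]-CTR)@RM
def Wd(p): return CTR+RM@np.asarray(p,float)
E
python3 - <<'E'
from h import *
import pickle
c=pickle.load(open('w1.pkl','rb'))
im=c['img'];m=np.zeros(im.shape[:2],np.uint8);m[182:245,268:296]=(im[182:245,268:296].max(2)<40)
k=max(cv2.findContours(m,0,1)[0],key=cv2.contourArea);r=cv2.minAreaRect(k);print(r)
p=ray(c,*r[0],75);print(p,H(p))
b=cv2.boxPoints(r);print([H(ray(c,*x,75)).round(1) for x in b])
for n,u,v,z in [('boardTL',93,40,18),('boardTR',474,42,18),('screwL',106,57,18),('screwR',460,59,18),('railend',120,199,18),('mjtop',343,207,61),('sprtop',369,206,61),('tower',293,100,50),('towertop',294,98,93)]:
    print(n,H(ray(c,u,v,z)).round(1))
E
```

```text
((281.5, 212.5), (55.0, 23.0), 90.0)
[595.26052951 -72.75033468  75.        ] [-0.48981264  4.30816086]
[array([-10.4,  28.5]), array([ 9.1, 28.6]), array([  9.9, -21.2]), array([-10.6, -21.3])]
boardTL [-173.5  151.4]
boardTR [174.9 150.8]
screwL [-163.8  137.3]
screwR [164.4 136.6]
railend [-169.9    1.8]
mjtop [55.6  5.7]
sprtop [79.2  6.7]
tower [ 9.  98.2]
towertop [ 8.2 96.7]
```

{"fn": "drive_tool", "kwargs": {"motion": [[[0.45,0.02,0.012,-0.78,0,0,0.0475],[0.45,0,0,-0.78,0,0,0],[0.45,0,0,-0.6,0,0,0],[0.45,0,0,-0.2,0,0,0],[0.45,0,0,0,0,0,0]]]}}

```text
t: 2.35
tcp_pos: [593.6, -76.8, 53.9]
tcp_rot: [-0.001, 0.779, 0.627, -0.001]
force: [-1.0, -0.9, 0.4]
opening: 0.448
grip_force: 0.0
```

{"fn": "drive_tool", "kwargs": {"motion": [[[0,0,0,0,0,0,0],[0,0,0,0,0,0,0],[0,0,0,0,0,0,0],[0,0,0,0,0,0,0],[0,0,0,0,0,0,0]]], "squeeze": 30}}

```text
t: 2.85
tcp_pos: [594.8, -75.7, 56.1]
tcp_rot: [0.001, 0.778, 0.628, 0.0]
force: [-3.1, 0.5, 7.5]
opening: 0.25
grip_force: 30.0
```

The opening is 22 mm instead of 12, so the tips caught the round hub under the wing. I'll regrip higher.

{"fn": "drive_tool", "kwargs": {"motion": [[[0.45,0,0,0,0,0,0],[0.45,0,0,0,0,0,0],[0.45,0,0,0.14,0,0,0],[0.45,0,0,0,0,0,0]]]}}

```text
t: 3.25
tcp_pos: [595.3, -75.6, 62.9]
tcp_rot: [0.001, 0.778, 0.628, 0.001]
force: [-0.1, 0.2, -0.5]
opening: 0.44
grip_force: 0.0
```

{"fn": "drive_tool", "kwargs": {"motion": [[[0,0,0,0,0,0,0],[0,0,0,0,0,0,0],[0,0,0,0,0,0,0],[0,0,0,0,0,0,0],[0,0,0,0,0,0,0]]], "squeeze": 30}}

```text
t: 3.75
tcp_pos: [594.7, -75.6, 61.5]
tcp_rot: [0.0, 0.778, 0.628, 0.0]
force: [2.0, 0.3, 0.3]
opening: 0.134
grip_force: 29.9
```

{"fn": "drive_tool", "kwargs": {"motion": [[[0,0,0,0,0,0,0.068],[0,0,0,0,0,0,0.068],[0,0,0,0,0,0,0.068],[0,0,0,0,0,0,0.068],[0,0,0,0,0,0,0.068]]]}}

```text
t: 4.25
tcp_pos: [594.6, -75.6, 61.4]
tcp_rot: [0.0, 0.508, 0.861, 0.0]
force: [1.1, -0.1, -3.6]
opening: 0.135
grip_force: 30.0
```

{"fn": "drive_tool", "kwargs": {"motion": [[[0,0,0,0,0,0,0.068],[0,0,0,0,0,0,0.068],[0,0,0,0,0,0,0.068],[0,0,0,0,0,0,0.068],[0,0,0,0,0,0,0.068]]]}}

```text
t: 4.75
tcp_pos: [594.5, -75.7, 61.4]
tcp_rot: [-0.0, 0.176, 0.984, 0.0]
force: [0.5, -0.8, -2.2]
opening: 0.137
grip_force: 30.0
```

{"fn": "drive_tool", "kwargs": {"motion": [[[0,0,0,0,0,0,0],[0,0,0,0,0,0,0]]]}}

```text
t: 4.95
tcp_pos: [594.5, -75.7, 61.4]
tcp_rot: [-0.0, 0.181, 0.984, 0.0]
force: [2.1, -0.6, -2.0]
opening: 0.137
grip_force: 29.9
```

Knob turned free. Now I'll draw the carriage back about 66 mm.

{"fn": "drive_tool", "kwargs": {"motion": [[[0,-0.125,0.0405,0,0,0,0],[0,-0.125,0.0405,0,0,0,0],[0,-0.125,0.0405,0,0,0,0],[0,-0.125,0.0405,0,0,0,0],[0,-0.125,0.0405,0,0,0,0]]]}}

```text
t: 5.45
tcp_pos: [564.0, -65.7, 61.4]
tcp_rot: [0.001, 0.181, 0.984, 0.0]
force: [7.9, -0.7, -7.9]
opening: 0.136
grip_force: 29.9
```

{"fn": "drive_tool", "kwargs": {"motion": [[[0,-0.125,0.0405,0,0,0,0],[0,-0.125,0.0405,0,0,0,0],[0,-0.125,0.0405,0,0,0,0],[0,-0.125,0.0405,0,0,0,0],[0,-0.125,0.0405,0,0,0,0]]]}}

```text
t: 5.95
tcp_pos: [532.7, -55.5, 61.5]
tcp_rot: [0.001, 0.18, 0.984, 0.0]
force: [8.2, -1.1, -9.4]
opening: 0.133
grip_force: 29.9
```

{"fn": "drive_tool", "kwargs": {"motion": [[[0,-0.025,0.0081,0,0,0,0],[0,0,0,0,0,0,0],[0,0,0,0,0,0,0]]]}}

```text
t: 6.25
tcp_pos: [531.0, -54.9, 61.4]
tcp_rot: [0.0, 0.18, 0.984, 0.0]
force: [5.8, -0.1, -7.1]
opening: 0.134
grip_force: 29.9
```

Run:
```python
from h import *
o=bot.get_obs();print(o['t'],o['tcp_pos'],H(o['tcp_pos']),o['joints'])
```

```text
6.25 [531.01584173 -54.94760311  61.42892301] [-67.09482999   1.46407536] [ 0.70751579  0.40457327 -0.80952855  1.84629964  0.33819782  1.03315184
  0.97098668]
```

{"fn": "drive_tool", "kwargs": {"motion": [[[0.4,0,0,0,0,0,0],[0.4,0,0,0,0,0,0],[0.4,0,0,0.6,0,0,0],[0.4,0,0,0.8,0,0,0],[1,0,0,0.8,0,0,0]]]}}

```text
t: 6.75
tcp_pos: [530.2, -54.5, 172.9]
tcp_rot: [-0.001, 0.179, 0.984, 0.0]
force: [1.4, -0.8, 1.0]
opening: 0.424
grip_force: 0.0
```

{"fn": "drive_tool", "kwargs": {"motion": [[[1,0.22,-0.595,0,0,0,-0.0143],[1,0.22,-0.595,0,0,0,-0.0143],[1,0.22,-0.595,0,0,0,-0.0143],[1,0.22,-0.595,0,0,0,-0.0143],[1,0,0,0,0,0,0]]]}}

```text
t: 7.25
tcp_pos: [574.7, -179.0, 171.0]
tcp_rot: [-0.0, 0.241, 0.971, -0.001]
force: [-1.0, 0.3, 0.1]
opening: 0.859
grip_force: 0.0
```

```bash
sed -i 's/CTR=np.array.*;TH/CTR=np.array([594.8,-75.8]);TH/' h.py
python3 - <<'E'
from h import *
import pickle
c=shot('wrist','w2.png');pickle.dump(c,open('w2.pkl','wb'))
o=bot.get_obs();print(o['t'],o['tcp_pos'],o['tcp_rot'],o['opening'])
E
```

```text
7.3 [ 574.56615584 -175.95805773  171.14759114] [-4.68613787e-04  2.39130117e-01  9.70987414e-01  9.60711571e-05] 0.9056531468612514
```

View pics/w2.png

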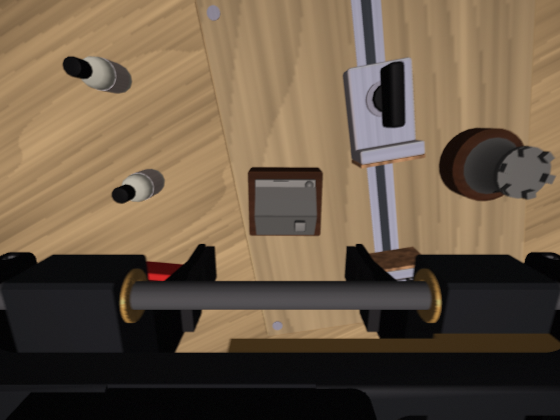

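The plinth lies between columns 249 and 322 (rows 168–236), square to the fingers and nearly centred. The knob wing now lies along the rail at (393,95), and the moving pad is at row 155.

Run:
```python
from h import *
import pickle
c=pickle.load(open('w2.pkl','rb'));im=c['img'].astype(int)
P=np.array(c['pose']);print('cam',P[:3,3].round(1),H(P[:3,3]).round(1))
def edges(r):
    g=im[r,235:335].max(1);d=np.where(g<85)[0];return 235+d[0]-.5,235+d[-1]+.5
for r in (175,185,195,205,215,225,232): print(r,edges(r))
col=im[160:242,252:258].mean(1).max(1);print(col.round().astype(int).tolist())
o=bot.get_obs();t=np.array(o['tcp_pos']);print('tcp px z48',proj(c,[t[0],t[1],48]))
for r in (185,225):
    l,rr=edges(r);a,b=ray(c,l,r,48),ray(c,rr,r,48);print(a.round(1),b.round(1),np.linalg.norm(a-b),((a+b)/2).round(1),H((a+b)/2).round(1))
for r in (235.5,):
    a,b=ray(c,249.5,r,48),ray(c,321,r,48);d=b-a;print('far edge',a,b,np.arctan2(d[1],d[0]),H((a+b)/2))
```

```text
cam [ 508.2 -141.5  332.5] [-62.2 -89.2]
175 (np.float64(247.5), np.float64(321.5))
185 (np.float64(248.5), np.float64(321.5))
195 (np.float64(248.5), np.float64(320.5))
205 (np.float64(248.5), np.float64(320.5))
215 (np.float64(248.5), np.float64(319.5))
225 (np.float64(249.5), np.float64(319.5))
232 (np.float64(249.5), np.float64(319.5))
[167, 167, 167, 167, 166, 166, 150, 73, 22, 23, 27, 42, 58, 55, 54, 53, 53, 53, 52, 61, 85, 92, 93, 95, 94, 93, 88, 78, 76, 76, 77, 77, 76, 76, 75, 76, 76, 76, 76, 76, 77, 78, 79, 80, 79, 79, 79, 79, 80, 80, 81, 82, 82, 82, 80, 75, 70, 72, 74, 74, 74, 72, 74, 74, 75, 74, 73, 71, 70, 68, 69, 71, 73, 72, 75, 107, 157, 162, 162, 162, 161, 161]
tcp px z48 [281.21780673 204.91203676]
[ 543.3 -194.    48. ] [ 575.1 -133.7   48. ] 68.15659391087853 [ 559.2 -163.9   48. ] [ -6.7 -94.8]
[ 578.  -212.5   48. ] [ 609.7 -152.5   48. ] 67.82440218824948 [ 593.8 -182.5   48. ] [  32.  -101.8]
far edge [ 587.46315851 -217.84425529   48.        ] [ 620.09842852 -155.95023298   48.        ] 1.0855662994114965 [  42.7528794  -102.93417124]
```

{"fn": "drive_tool", "kwargs": {"motion": [[[1,0,0,-0.7,0,0,0],[1,0,0,0,0,0,0],[1,0,0,0,0,0,0]]]}}

```text
t: 7.6
tcp_pos: [574.3, -172.9, 136.9]
tcp_rot: [-0.001, 0.237, 0.972, 0.0]
force: [0.6, -0.2, 0.3]
opening: 0.993
grip_force: 0.0
```

{"fn": "drive_tool", "kwargs": {"motion": [[[1,0.024,0.02,-0.7,0,0,0],[1,0,0,-0.7,0,0,0],[1,0,0,-0.5,0,0,0],[1,0,0,-0.22,0,0,0],[1,0,0,0,0,0,0]]]}}

```text
t: 8.1
tcp_pos: [575.9, -172.6, 30.7]
tcp_rot: [-0.0, 0.237, 0.972, 0.0]
force: [-0.6, -0.1, 0.4]
opening: 1.002
grip_force: 0.0
```

{"fn": "drive_tool", "kwargs": {"motion": [[[0.9,0,0,0,0,0,0],[0.87,0,0,0,0,0,0],[0.84,0,0,0,0,0,0],[0.81,0,0,0,0,0,0],[0.78,0,0,0,0,0,0]]], "squeeze": 3.5}}

```text
t: 8.6
tcp_pos: [576.1, -173.7, 31.1]
tcp_rot: [0.0, 0.237, 0.971, -0.0]
force: [0.3, -2.1, 5.5]
opening: 0.805
grip_force: 3.5
```

Gripped at 70 mm opening with 3.5 N. Next I square it up and shift it along x, then slide it across.

{"fn": "drive_tool", "kwargs": {"motion": [[[0.78,0.125,-0.041,0,0,0,0.016],[0.78,0.125,-0.041,0,0,0,0.016],[0.78,0.125,-0.041,0,0,0,0.016],[0.78,0.125,-0.041,0,0,0,0.016],[0.78,0.125,-0.041,0,0,0,0.016]]]}}

```text
t: 9.1
tcp_pos: [607.0, -182.7, 30.7]
tcp_rot: [-0.001, 0.154, 0.988, 0.0]
force: [-3.3, 0.8, 3.7]
opening: 0.807
grip_force: 3.5
```

{"fn": "drive_tool", "kwargs": {"motion": [[[0.78,0.06,0.186,0,0,0,0],[0.78,0.06,0.186,0,0,0,0],[0.78,0.06,0.186,0,0,0,0],[0.78,0.06,0.186,0,0,0,0],[0.78,0.06,0.186,0,0,0,0]]]}}

```text
t: 9.6
tcp_pos: [622.4, -135.5, 30.6]
tcp_rot: [-0.0, 0.155, 0.988, -0.0]
force: [-0.3, -2.1, 1.8]
opening: 0.805
grip_force: 3.5
```

{"fn": "drive_tool", "kwargs": {"motion": [[[0.78,0.06,0.184,0,0,0,0],[0.78,0.06,0.184,0,0,0,0],[0.78,0.06,0.184,0,0,0,0],[0.78,0.06,0.184,0,0,0,0],[0.78,0.06,0.184,0,0,0,0]]]}}

```text
t: 10.1
tcp_pos: [637.5, -90.0, 30.6]
tcp_rot: [0.0, 0.155, 0.988, -0.0]
force: [-1.3, -2.8, 3.3]
opening: 0.804
grip_force: 3.5
```

{"fn": "drive_tool", "kwargs": {"motion": [[[0.78,0,0,0,0,0,0],[0.78,0,0,0,0,0,0],[0.78,0,0,0,0,0,0]]]}}

```text
t: 10.4
tcp_pos: [637.3, -90.0, 30.6]
tcp_rot: [0.0, 0.155, 0.988, 0.001]
force: [0.9, 2.3, 2.2]
opening: 0.803
grip_force: 3.5
```

Run:
```python
from h import *
import pickle
c=shot('wrist','w3.png');pickle.dump(c,open('w3.pkl','wb'))
o=bot.get_obs();q=o['tcp_rot'];print(o['t'],o['tcp_pos'],H(o['tcp_pos']),2*np.arctan2(q[2],q[1])-np.pi-TH,o['opening'],o['joints'])
```

```text
10.45 [637.27155528 -90.33155515  30.59824867] [44.88251001 -0.74792909] 0.0017631357233945377 0.8061183167042794 [ 0.59917961  0.6526107  -0.72291973  1.56966032  0.46710297  1.09861153
  1.02199876]
```

View pics/w3.png

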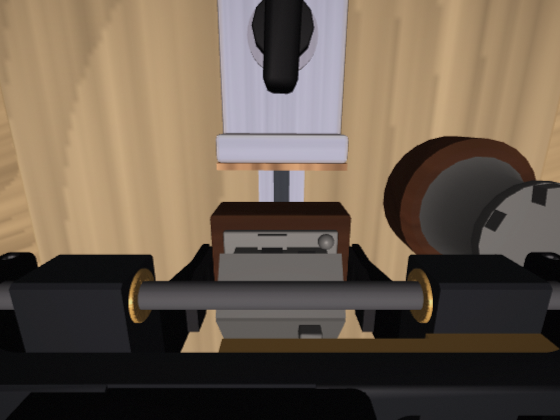

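The cottage is square and centred: plinth columns 212–350 against pad columns 216–348. I'll release, lift and return to the knob.

{"fn": "drive_tool", "kwargs": {"motion": [[[0.95,0,0,0,0,0,0],[0.95,0,0,0,0,0,0],[0.95,0,0,0,0,0,0],[0.95,0,0,0.5,0,0,0],[0.95,0,0,0.9,0,0,0]]]}}

```text
t: 10.95
tcp_pos: [634.9, -91.1, 98.1]
tcp_rot: [-0.003, 0.155, 0.988, -0.0]
force: [1.4, 0.3, 0.7]
opening: 0.944
grip_force: 0.0
```

{"fn": "drive_tool", "kwargs": {"motion": [[[0.95,0,0,0.9,0,0,0],[0.45,-0.7,0.231,0,0,0,-0.01],[0.45,-0.7,0.231,0,0,0,-0.01],[0.45,-0.7,0.231,0,0,0,0],[0.45,0,0,0,0,0,0]]]}}

```text
t: 11.45
tcp_pos: [528.4, -54.8, 145.2]
tcp_rot: [-0.001, 0.175, 0.985, -0.001]
force: [0.2, -0.6, 0.0]
opening: 0.669
grip_force: 0.0
```

{"fn": "drive_tool", "kwargs": {"motion": [[[0.45,0,0,0,0,0,0],[0.45,0,0,0,0,0,0]]]}}

```text
t: 11.65
tcp_pos: [533.0, -56.6, 145.8]
tcp_rot: [0.0, 0.176, 0.984, 0.0]
force: [0.6, 0.4, -0.6]
opening: 0.504
grip_force: 0.0
```

{"fn": "drive_tool", "kwargs": {"motion": [[[0.42,-0.04,0.034,-0.6,0,0,0],[0.42,0,0,-0.6,0,0,0],[0.42,0,0,-0.46,0,0,0],[0.42,0,0,0,0,0,0]]]}}

```text
t: 12.05
tcp_pos: [528.9, -54.3, 59.7]
tcp_rot: [-0.003, 0.176, 0.984, 0.001]
force: [-0.3, -0.6, 0.5]
opening: 0.424
grip_force: 0.0
```

{"fn": "drive_tool", "kwargs": {"motion": [[[0,0,0,0,0,0,0],[0,0,0,0,0,0,0],[0,0,0,0,0,0,0],[0,0,0,0,0,0,0],[0,0,0,0,0,0,0]]], "squeeze": 30}}

```text
t: 12.55
tcp_pos: [530.7, -54.8, 63.4]
tcp_rot: [0.001, 0.176, 0.984, -0.0]
force: [-1.5, -2.0, 6.1]
opening: 0.134
grip_force: 30.0
```

Run:
```python
from h import *
o=bot.get_obs();print(o['t'],o['tcp_pos'],H(o['tcp_pos']),o['force'],o['opening'])
```

```text
12.55 [530.73627028 -54.76831659  63.44832514] [-67.42709162   0.28370441] [-1.47157236 -1.95934284  6.14519007] 0.1337002428242752
```

{"fn": "drive_tool", "kwargs": {"motion": [[[0,0.095,-0.0308,0,0,0,0],[0,0.095,-0.0308,0,0,0,0],[0,0.095,-0.0308,0,0,0,0],[0,0.095,-0.0308,0,0,0,0],[0,0.038,-0.0123,0,0,0,0]]]}}

```text
t: 13.05
tcp_pos: [550.8, -61.3, 63.4]
tcp_rot: [-0.001, 0.176, 0.984, -0.0]
force: [-8.0, -0.4, 12.6]
opening: 0.139
grip_force: 30.0
```

{"fn": "drive_tool", "kwargs": {"motion": [[[0,0.038,-0.0123,0,0,0,0],[0,0.038,-0.0123,0,0,0,0],[0,0.038,-0.0123,0,0,0,0],[0,0.038,-0.0123,0,0,0,0],[0,0.038,-0.0123,0,0,0,0]]]}}

```text
t: 13.55
tcp_pos: [559.8, -64.2, 63.4]
tcp_rot: [-0.001, 0.176, 0.984, -0.001]
force: [-8.4, -0.9, 13.7]
opening: 0.139
grip_force: 30.0
```

{"fn": "drive_tool", "kwargs": {"motion": [[[0,0.038,-0.0123,0,0,0,0],[0,0.038,-0.0123,0,0,0,0],[0,0,0,0,0,0,0]]]}}

```text
t: 13.85
tcp_pos: [563.9, -65.5, 63.4]
tcp_rot: [-0.001, 0.176, 0.984, -0.0]
force: [-7.3, -0.7, 11.8]
opening: 0.137
grip_force: 30.0
```

Run:
```python
from h import *
import pickle
o=bot.get_obs();print(o['t'],o['tcp_pos'],H(o['tcp_pos']),o['force'],o['opening'])
c=shot('scene','s1.png');pickle.dump(c,open('s1.pkl','wb'))
w=shot('wrist','w4.png');pickle.dump(w,open('w4.pkl','wb'))
a=c['img'][185:305,170:330,::-1];a=cv2.resize(a,None,fx=5,fy=5,interpolation=cv2.INTER_CUBIC);cv2.imwrite('pics/s1c.png',a[:600,:800])
```

```text
13.85 [563.86336856 -65.53681624  63.40484278] [-32.59372829   0.23870786] [-7.25948511 -0.73758606 11.76537145] 0.1370133076503356
```

View pics/s1c.png

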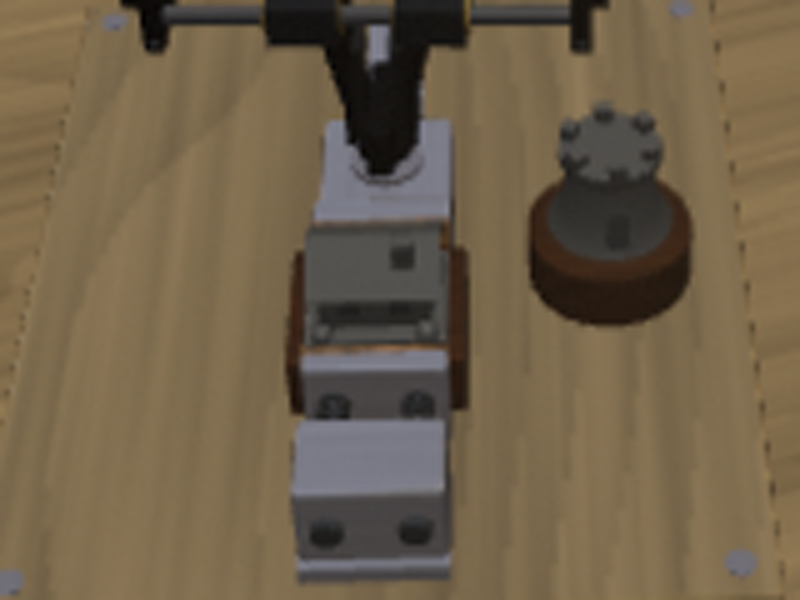

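View pics/w4.png

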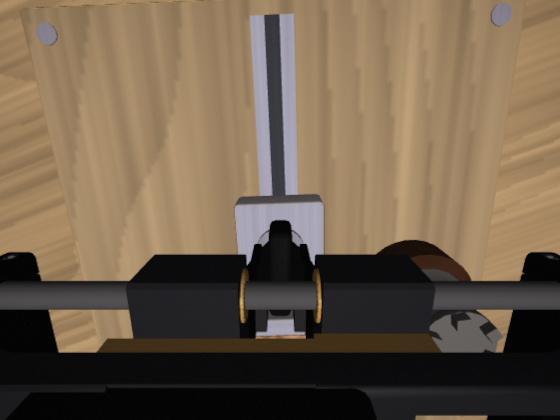

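The scene crop shows the cottage square between the pads, with the sprung jaw's back edge at crop row about 420 against the head. The wrist view shows the knob gripped at (280,240). About 9 mm remain; I'll measure the jaw's shift in the scene camera as I go.

{"fn": "drive_tool", "kwargs": {"motion": [[[0,0.0285,-0.0092,0,0,0,0],[0,0.0285,-0.0092,0,0,0,0],[0,0.0285,-0.0092,0,0,0,0],[0,0.0285,-0.0092,0,0,0,0],[0,0,0,0,0,0,0]]]}}

```text
t: 14.45
tcp_pos: [569.1, -67.2, 63.4]
tcp_rot: [-0.001, 0.176, 0.984, -0.001]
force: [-10.4, 0.8, 14.2]
opening: 0.135
grip_force: 30.0
```

```bash
cat > m.py <<'E'
from h import *
import pickle,sys
o=bot.get_obs();print(o['t'],H(o['tcp_pos']),o['force'])
a=pickle.load(open('scene0.pkl','rb'));b=pickle.load(open('s1.pkl','rb'));c=shot('scene',sys.argv[1])
def prof(i,x0=234,x1=256): return i['img'][248:284,x0:x1].mean(2).mean(1).round().astype(int).tolist()
for i in(a,b,c): print(prof(i))
for x in(90,96): print(proj(a,[*Wd((x,0)),61]),proj(a,[*Wd((x+35,0)),64]))
E
python3 m.py s2.png
```

```text
14.45 [-27.13619844   0.239088  ] [-10.43647804   0.75495638  14.17459546]
[51, 51, 52, 51, 49, 50, 82, 104, 117, 121, 123, 83, 66, 66, 66, 62, 54, 51, 50, 51, 60, 115, 124, 121, 119, 119, 121, 120, 119, 119, 120, 120, 122, 122, 123, 112]
[38, 42, 67, 75, 74, 58, 85, 110, 123, 127, 130, 87, 70, 70, 70, 66, 57, 55, 52, 54, 63, 121, 130, 128, 125, 126, 127, 127, 126, 126, 126, 126, 128, 129, 129, 118]
[38, 36, 38, 42, 67, 74, 75, 91, 111, 124, 128, 130, 87, 70, 70, 70, 66, 57, 55, 52, 65, 122, 130, 128, 125, 126, 127, 127, 126, 126, 127, 127, 128, 129, 130, 118]
[245.09533399 254.12924991] [244.42924571 266.87463392]
[245.00049305 256.44185023] [244.32764013 269.33341442]
```

The jaw profile has shifted by about 1.0 px, i.e. 2.5 mm given (0.385 px/mm), which matches the 3 mm predicted gap. I need 3.5 mm more.

{"fn": "drive_tool", "kwargs": {"motion": [[[0,0.022,-0.0072,0,0,0,0],[0,0.022,-0.0072,0,0,0,0],[0,0.022,-0.0072,0,0,0,0],[0,0,0,0,0,0,0],[0,0,0,0,0,0,0]]]}}

```text
t: 15.0
tcp_pos: [571.7, -68.1, 63.4]
tcp_rot: [-0.002, 0.176, 0.984, -0.001]
force: [-13.3, 0.9, 16.8]
opening: 0.137
grip_force: 30.0
```

```bash
python3 m.py s3.png
```

```text
15.0 [-24.32841695   0.24089828] [-13.25028235   0.94662682  16.76956309]
[51, 51, 52, 51, 49, 50, 82, 104, 117, 121, 123, 83, 66, 66, 66, 62, 54, 51, 50, 51, 60, 115, 124, 121, 119, 119, 121, 120, 119, 119, 120, 120, 122, 122, 123, 112]
[38, 42, 67, 75, 74, 58, 85, 110, 123, 127, 130, 87, 70, 70, 70, 66, 57, 55, 52, 54, 63, 121, 130, 128, 125, 126, 127, 127, 126, 126, 126, 126, 128, 129, 129, 118]
[56, 38, 36, 38, 42, 66, 74, 74, 91, 108, 123, 128, 131, 89, 70, 70, 70, 67, 58, 56, 61, 121, 130, 128, 125, 126, 127, 127, 126, 126, 126, 127, 128, 129, 130, 118]
[245.09533399 254.12924991] [244.42924571 266.87463392]
[245.00049305 256.44185023] [244.32764013 269.33341442]
```

The jaw has given about 5.2 mm. Now I tighten the knob clockwise.

{"fn": "drive_tool", "kwargs": {"motion": [[[0,0,0,0,0,0,-0.071],[0,0,0,0,0,0,-0.071],[0,0,0,0,0,0,-0.071],[0,0,0,0,0,0,-0.071],[0,0,0,0,0,0,-0.071]]]}}

```text
t: 15.55
tcp_pos: [572.0, -67.8, 63.4]
tcp_rot: [-0.001, 0.524, 0.852, -0.001]
force: [-12.3, 1.8, 14.3]
opening: 0.13
grip_force: 30.0
```

{"fn": "drive_tool", "kwargs": {"motion": [[[0,0,0,0,0,0,-0.071],[0,0,0,0,0,0,-0.071],[0,0,0,0,0,0,-0.071],[0,0,0,0,0,0,-0.071],[0,0,0,0,0,0,-0.071]]]}}

```text
t: 16.05
tcp_pos: [572.4, -67.8, 63.5]
tcp_rot: [-0.001, 0.797, 0.604, -0.001]
force: [-9.2, 1.2, 13.4]
opening: 0.135
grip_force: 30.0
```

{"fn": "drive_tool", "kwargs": {"motion": [[[0,0,0,0,0,0,0],[0,0,0,0,0,0,0],[0,0,0,0,0,0,0]]]}}

```text
t: 16.35
tcp_pos: [572.3, -67.7, 63.5]
tcp_rot: [-0.001, 0.796, 0.606, -0.001]
force: [-9.5, 2.3, 13.3]
opening: 0.137
grip_force: 30.0
```

```bash
python3 m.py s4.png | sed -n '1p;4p'
```

```text
16.35 [-23.83857176   0.74725116] [-9.45445307  2.32972571 13.27805674]
[55, 38, 35, 37, 41, 64, 73, 73, 89, 105, 121, 126, 128, 88, 69, 69, 69, 66, 58, 55, 60, 119, 128, 126, 123, 124, 125, 125, 124, 124, 125, 125, 126, 127, 128, 116]
```

{"fn": "drive_tool", "kwargs": {"motion": [[[0.4,0,0,0,0,0,0],[0.4,0,0,0,0,0,0],[0.4,0,0,0,0,0,0],[0.4,0,0,0.6,0,0,0],[0.4,0,0,0.9,0,0,0]]]}}

```text
t: 16.9
tcp_pos: [571.6, -68.3, 136.0]
tcp_rot: [-0.002, 0.796, 0.606, -0.002]
force: [1.7, -0.1, 0.5]
opening: 0.386
grip_force: 0.0
```

{"fn": "drive_tool", "kwargs": {"motion": [[[0.4,0,0,0.9,0,0,0],[0.4,0,0,0.9,0,0,0],[0.4,-0.6,0,0,0,0,0],[0.4,-0.6,0,0,0,0,0],[0.4,0,0,0,0,0,0]]]}}

```text
t: 17.4
tcp_pos: [511.2, -68.6, 228.0]
tcp_rot: [0.001, 0.796, 0.606, -0.001]
force: [0.2, 0.5, -0.4]
opening: 0.399
grip_force: 0.0
```

```bash
python3 m.py s5.png | sed -n '1p;4p'
python3 - <<'E'
from h import *
c=shot('wrist');s=cv2.imread('pics/s5.png')
v=np.hstack([cv2.resize(c['img'][:,:,::-1],(400,300)),cv2.resize(s[185:305,170:330],(400,300),interpolation=cv2.INTER_CUBIC)])
cv2.imwrite('pics/f.png',v)
E
```

```text
17.4 [-81.77216311 -18.90172179] [ 0.22945089  0.50054363 -0.4303485 ]
[54, 37, 34, 36, 40, 63, 71, 71, 87, 103, 118, 123, 125, 86, 68, 67, 67, 64, 56, 54, 58, 116, 126, 123, 120, 121, 122, 122, 121, 121, 122, 122, 123, 124, 125, 113]
```

View pics/f.png

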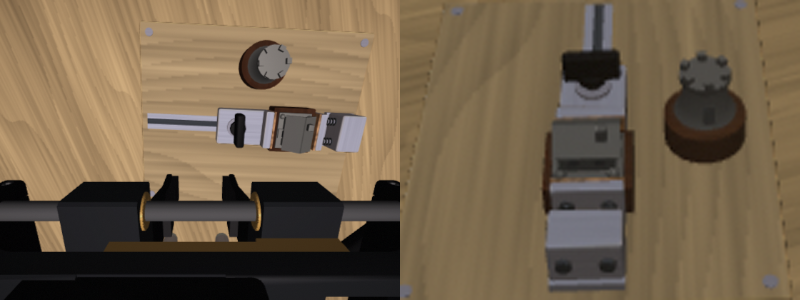

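The final view shows the wing across the rail at (238,128) in the left half, and the cottage square between the pads at (293,131). The sprung jaw is still pushed back about 5 mm, and the robot is clear of everything.

```bash
python3 -c "
from rig import bot
print(bot.finish_job())"
```

```text
the job is handed in; nothing more can be done
None
```

The job is handed in, with no verdict returned: by camera, the cottage stands square and centred between the pads with the sprung jaw pushed back about 5 mm, the knob is tight at about 1.53 rad (from the gripper's angle), and the arm is clear.

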